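# Feel along the contact-spring strip of a shielded test box

### The arm

A 6-joint arm with a two-finger parallel gripper is mounted at the origin on the work surface. World frame = base frame: x ahead of the robot, y to its left, z up, the work surface at z = 0. Lengths are in m, angles in rad, forces in N, time in s.
With the tool pointing down it reaches from about 0.35 to 0.875 m from the base axis. Payload 15.5 kg.
Tool frame: the origin (TCP) lies at the very end of the fingers, on their centre line; the grasp point (between the pads) lies 19 mm behind it; z points along the fingers, y is the line along which they close (so a half turn about z gives the same grasp; the last joint's range is limited). The gripper opens to 85 mm and grips with 20 to 120 N. Pads are 22 mm wide; open, the fingers measure 114 mm over their backs; the gripper's body (76 mm by 85 mm) begins 54 mm behind the grasp point. The pads swing forward as they close: fully open they stand 13 mm farther back than shut.
Start: joints at [1.2, 0.494, 1.345, -0, 1.302, -0.096], TCP at [0.17, 0.601, 0.231] pointing down, gripper open.
Joint ranges: [-2.91, 2.91], [-0.82, 2.16], [0.22, 2.67], [-1.22, 4.37], [0.12, 2.79], [-3.08, 3.08]. Speed limits (rad/s): [1.89, 1.89, 2.57, 3.01, 3.01, 3.01].

### API

Orientations are given as [roll, pitch, yaw] about the fixed x, y, z axes, in that order (R = Rz(yaw) Ry(pitch) Rx(roll)).
In Python, from plant import arm gives the robot as it stands.
- The arm moves only by the tool carry_out, never from a script. Its argument "rows" is a list of rows, each a list of 3 entries, a list of its own where there are three numbers: the shift along the tool's x, y, z in m, then the turn, a rotation vector about the tool's x, y, z in degrees, then the finger opening in m, from 0 to 0.0854. In form: [[[x, y, z], [ax, ay, az], claw], ...]. A call has 1 to 20 rows; each row is the pose to reach, as a shift and turn from the pose commanded when the call began, along the tool's axes at that moment; what a row does not reach only later rows make up. A row lasts 1/8 s, in which the tool goes at most 62.5 mm and 10.7 degrees, less where a joint would pass 70% of its speed; a pose out of reach is approached as far as the arm can. A call with a gripper value outside its range is refused whole. The fingers move at their own pace and stop on an object; "force" is the grip in N (left out, the last holds). Time passes only in rows, so rows that repeat a pose let the fingers close. It gives the time, the measured TCP pose, the force and the opening at its end, in the units of the state.
- arm.observe(): the state, without advancing time (a new reading comes with each control period).
- arm.grab_frame(name): name is "scene" or "side" or "wrist"; returns the picture (480x640x3 uint8, blue, green, red); there is no depth.
- arm.camera_info(name): a dict with "intrinsics" (3x3 intrinsics, pixels), "cam_to_world" (4x4, takes a point from camera to world coordinates); the wrist camera has in their place "hand_eye" (4x4, takes a point from camera to tool coordinates, whose origin is the TCP and whose axes are the flange's). Camera axes: x right, y down, z forward; pixel columns grow to the right and rows downward; lengths in m; the calibration is good to about 2 mm. A picture is of the moment at which its call begins: read the wrist's pose just before it. camera_info takes no time and is no camera call.
- arm.sign_off(): hands the job in, once; it reports no verdict.
The state is a dict: "clock": time; "joints": joint angles; "dq": joint speeds; "tau": joint torques, N m; "tcp_pos": TCP position; "tcp_rot": TCP orientation; "force": force on the tool from outside, world axes, zero at the start; "torque": the same for the moment, N m; "gripper_width": finger opening in m.
Only numpy, scipy, OpenCV 4.12 (cv2) and the standard library are available. Lean on these libraries where they do the work, as an engineer would, in place of code of your own. Each camera call takes 0.05 s, during which the arm holds its last target. There are 200 camera calls.

### The job

Check the strip of brass contact springs on the front rim of the open shielded test box: with the gripper shut, run its fingertips lightly along the top of the strip in one continuous pass, from the left-hand end spring (the end on the side of the coaxial connectors) to the right-hand end spring, so that every spring dips visibly (about 2 to 3 mm) and springs back in turn, then take the hand away. Do not press any spring down flat, pinch or lift anything, and leave the box and the things in and around it where they are.

Things in the scene. Friction and masses are not known exactly. Their poses are not given: they have to be found in the camera images.
- shield_box: Grey shielded test box with bare aluminium rim, loose, 2.6 kg, 170 deep x 250 wide x 90 mm high to the rim. Origin: centre of underside; x to the back (hinge), y to its left, z up. Lid open, lying level behind it (x +95 to +265, rim height). Front rim, 26 mm wide, carries a straight strip of 14 brass contact springs along y. Latches on front wall below the rim; 2 coaxial connectors on left wall.
- strip_left (a point): Top of the crown of the left-hand end contact spring (spring 1, the end on the side of the coaxial connectors), undeflected: 100 mm above the bench, 10 mm above the rim, at x -72, y +81 mm in the box frame. Axes as the box.
- strip_right (a point): Top of the crown of the right-hand end contact spring (spring 14), undeflected, at x -72, y -81 mm in the box frame, 162.5 mm from strip_left. Axes as the box. The strip runs straight between these two points; beyond each end the rim is bare for 38 mm.
- spring_1 (a joint): Deflection of contact spring 1, counted from the left: 0 at rest, grows downward (m). Brass, slippery, roof-shaped crown (rounded ridge across the strip, flanks sloping 45 degrees, 11.6 x 10 mm); pitch along the strip 12.5 mm. Sinks straight down up to 8 mm against 0.3 N + 0.3 N per mm and springs back; dipped beyond 1 mm, flattened (damaged) beyond 6 mm. Deeper than 4 mm a tip catches on the next crown.
- spring_2 (a joint): Deflection of contact spring 2, counted from the left: 0 at rest, grows downward (m). As spring_1, 12.5 mm to the right of it.
- spring_3 (a joint): Deflection of contact spring 3, counted from the left: 0 at rest, grows downward (m). As spring_1, 25 mm to the right of it.
- spring_4 (a joint): Deflection of contact spring 4, counted from the left: 0 at rest, grows downward (m). As spring_1, 37.5 mm to the right of it.
- spring_5 (a joint): Deflection of contact spring 5, counted from the left: 0 at rest, grows downward (m). As spring_1, 50 mm to the right of it.
- spring_6 (a joint): Deflection of contact spring 6, counted from the left: 0 at rest, grows downward (m). As spring_1, 62.5 mm to the right of it.
- spring_7 (a joint): Deflection of contact spring 7, counted from the left: 0 at rest, grows downward (m). As spring_1, 75 mm to the right of it.
- spring_8 (a joint): Deflection of contact spring 8, counted from the left: 0 at rest, grows downward (m). As spring_1, 87.5 mm to the right of it.
- spring_9 (a joint): Deflection of contact spring 9, counted from the left: 0 at rest, grows downward (m). As spring_1, 100 mm to the right of it.
- spring_10 (a joint): Deflection of contact spring 10, counted from the left: 0 at rest, grows downward (m). As spring_1, 112.5 mm to the right of it.
- spring_11 (a joint): Deflection of contact spring 11, counted from the left: 0 at rest, grows downward (m). As spring_1, 125 mm to the right of it.
- spring_12 (a joint): Deflection of contact spring 12, counted from the left: 0 at rest, grows downward (m). As spring_1, 137.5 mm to the right of it.
- spring_13 (a joint): Deflection of contact spring 13, counted from the left: 0 at rest, grows downward (m). As spring_1, 150 mm to the right of it.
- spring_14 (a joint): Deflection of contact spring 14, counted from the left: 0 at rest, grows downward (m). As spring_1, 162.5 mm to the right of it.
- preamp: Loose aluminium module 60 x 92 x 26 mm with a brass connector at each end, lying on the floor of the box (floor 8 mm above the bench), below the rim. Origin: centre of its underside. To be left alone.
- std_resistor: Standard resistor: green upright can 80 mm in diameter with a black top and two black terminals, 108 mm high in all, loose on the bench to the right of the box. Origin: centre of its underside. To be left alone.
- cleaner_can: Upright plain can with a paper label, 52 mm in diameter, 150 mm high, loose on the bench to the left of the box. Origin: centre of its underside. To be left alone.
- screwdriver: Screwdriver with black handle lying loose on the bench in front of the box, 200 mm long, 26 mm thick. Origin: under the middle of its length, at bench height. To be left alone.

How it is judged:
On the way, in this order (a step that is already met when the one before it is completed fails the run):
1. springs 1 and 2 (from the left) are dipped together by more than 1 mm under the fingertip (value of joint each of spring_1, spring_2 above 0.001 m), for 0.03 s.
2. springs 3 and 4 (from the left) are dipped together by more than 1 mm under the fingertip, and spring 2 behind them has sprung back (value of joint spring_2 below 0.001 m and value of joint each of spring_3, spring_4 above 0.001 m), for 0.03 s.
3. springs 5 and 6 (from the left) are dipped together by more than 1 mm under the fingertip, and spring 4 behind them has sprung back (value of joint spring_4 below 0.001 m and value of joint each of spring_5, spring_6 above 0.001 m), for 0.03 s.
4. springs 7 and 8 (from the left) are dipped together by more than 1 mm under the fingertip, and spring 6 behind them has sprung back (value of joint spring_6 below 0.001 m and value of joint each of spring_7, spring_8 above 0.001 m), for 0.03 s.
5. springs 9 and 10 (from the left) are dipped together by more than 1 mm under the fingertip, and spring 8 behind them has sprung back (value of joint spring_8 below 0.001 m and value of joint each of spring_9, spring_10 above 0.001 m), for 0.03 s.
6. springs 11 and 12 (from the left) are dipped together by more than 1 mm under the fingertip, and spring 10 behind them has sprung back (value of joint spring_10 below 0.001 m and value of joint each of spring_11, spring_12 above 0.001 m), for 0.03 s.
7. springs 13 and 14 (from the left) are dipped together by more than 1 mm under the fingertip, and spring 12 behind them has sprung back (value of joint spring_12 below 0.001 m and value of joint each of spring_13, spring_14 above 0.001 m), for 0.03 s.
At the end, for the whole second after the job is handed in: All 14 springs have been dipped one after the other from left to right and have sprung back (each within 0.5 mm of rest); the box is at rest within 10 mm, and the four things in and around it within 15 mm, of where they started (value of joint each of spring_1, spring_2, spring_3, spring_4, spring_5, spring_6, spring_7, spring_8, spring_9, spring_10, spring_11, spring_12, spring_13, spring_14 below 0.0005 m and distance of shield_box from where it was at the start of the episode below 0.01 m and distance of each of preamp, std_resistor, cleaner_can, screwdriver from where it was at the start of the episode below 0.015 m and linear speed of shield_box below 0.01 m/s); the robot touches nothing.
It fails at once if a contact spring is pressed down flat (more than 6 mm) (value of joint any of spring_1, spring_2, spring_3, spring_4, spring_5, spring_6, spring_7, spring_8, spring_9, spring_10, spring_11, spring_12, spring_13, spring_14 above 0.006 m).
It fails at once if the box is shoved or lifted by more than 10 mm (distance of shield_box from where it was at the start of the episode above 0.01 m).
It fails at once if a thing in or around the box is shifted or lifted by more than 15 mm (distance of any of preamp, std_resistor, cleaner_can, screwdriver from where it was at the start of the episode above 0.015 m).
It also fails if it takes over 48 s, if anything falls off the work surface, if the arm or the gripper's body presses on something with over 40 N, if the wrist force passes 120 N, or if a joint passes its speed limit or range.

## Working session

There is one attempt and no reset: what is moved stays moved. The work goes in short steps, Python scripts to look and compute and a tool call to move; the robot and the scene stay as the last step left them, time stands still between calls to the robot, and variables do not carry over. Pictures are saved under pics/ and viewed, on a budget of 10 in all, crops included, one or two more only if the job needs it, and the job is handed in when it is done.

Besides the shell and the picture viewer there is one more tool, called after ">>>" as name(argument=value, ...), one argument or row to a line, values as JSON. carry_out: Moves the arm, as the interface text tells. Its arguments: {"type":"object","properties":{"rows":{"type":"array"},"force":{"type":"number"}},"required":["rows"]}

```bash
mkdir -p pics
python3 - <<'E'
from plant import arm
import cv2,numpy as np
np.set_printoptions(precision=4,suppress=True)
print(arm.observe())
for n in("scene","side"):
    cv2.imwrite(f"pics/{n}0.png",arm.grab_frame(n)); print(arm.camera_info(n))
print(arm.camera_info("wrist"))
E
```

```text
{'clock': 0.0, 'joints': array([ 1.1994,  0.4942,  1.3461,  0.    ,  1.3025, -0.0955]), 'dq': array([-0.0008, -0.0011,  0.0002, -0.0006,  0.0001, -0.0008]), 'tau': array([ -0.0001, -88.218 , -38.3866,  -0.0001,   0.0101,   0.0001]), 'tcp_pos': array([0.1701, 0.601 , 0.2307]), 'tcp_rot': array([-3.1404, -0.0001,  2.8657]), 'force': array([-0.3385,  0.1053,  0.1339]), 'torque': array([-0.0327,  0.0452,  0.0262]), 'gripper_width': 0.0849322679610926}
{'intrinsics': array([[526.1451,   0.    , 320.6909],
       [  0.    , 526.1451, 233.8797],
       [  0.    ,   0.    ,   1.    ]]), 'cam_to_world': array([[-0.6468,  0.5713, -0.5052,  1.1647],
       [ 0.7626,  0.4761, -0.438 ,  0.5059],
       [-0.0097, -0.6686, -0.7435,  0.8995],
       [ 0.    ,  0.    ,  0.    ,  1.    ]])}
{'intrinsics': array([[485.9369,   0.    , 320.7774],
       [  0.    , 485.9369, 239.4247],
       [  0.    ,   0.    ,   1.    ]]), 'cam_to_world': array([[-0.9822, -0.111 ,  0.1514,  0.4897],
       [-0.1877,  0.5636, -0.8044,  0.7068],
       [ 0.004 , -0.8186, -0.5744,  0.565 ],
       [ 0.    ,  0.    ,  0.    ,  1.    ]])}
{'intrinsics': array([[430.117 ,   0.    , 321.0657],
       [  0.    , 430.117 , 240.2837],
       [  0.    ,   0.    ,   1.    ]]), 'hand_eye': array([[ 0.0017, -0.9503, -0.3113,  0.0795],
       [ 1.    ,  0.0013,  0.0013,  0.0003],
       [-0.0008, -0.3113,  0.9503, -0.1421],
       [ 0.    ,  0.    ,  0.    ,  1.    ]])}
```

View pics/scene0.png

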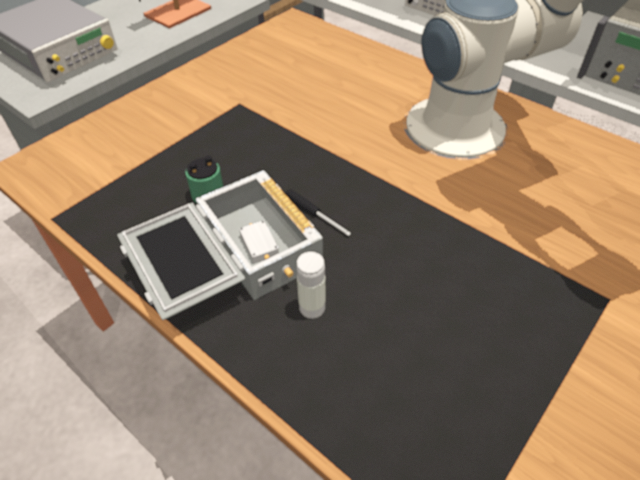

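View pics/side0.png

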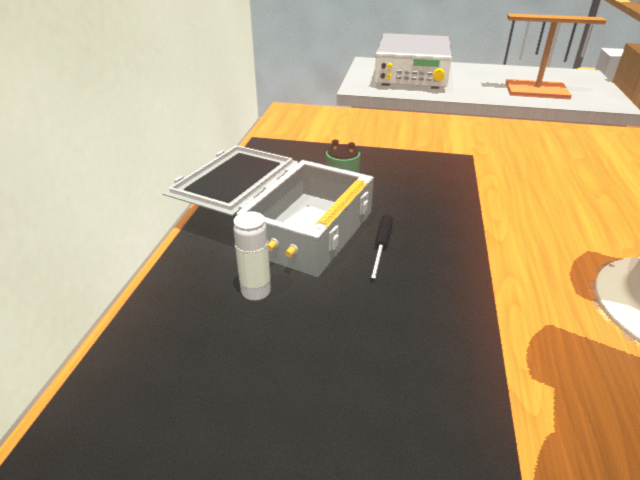

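The scene view shows the strip from about (265,182) at the right-hand end to (310,228) at the left. In the side view it runs from (362,183) to (322,222). The cleaner can is left of the box, the resistor right of it and the screwdriver in front.

```bash
cat > h.py <<'E'
from plant import arm
import cv2,numpy as np
from scipy.spatial.transform import Rotation as R
np.set_printoptions(precision=4,suppress=True)
def T_of(s):
    T=np.eye(4);T[:3,:3]=R.from_euler('xyz',s['tcp_rot']).as_matrix();T[:3,3]=s['tcp_pos'];return T
def ray(uv,K,T,z):
    d=T[:3,:3]@np.linalg.solve(K,np.r_[uv,1]);o=T[:3,3]
    return o+d*(z-o[2])/d[2]
def brass(img,s=110):
    h=cv2.cvtColor(img,cv2.COLOR_BGR2HSV)
    return cv2.inRange(h,(14,s,90),(32,255,255))
def comps(m,amin=60):
    n,l,st,c=cv2.connectedComponentsWithStats(m)
    return [(st[i],c[i],(l==i)) for i in range(1,n) if st[i][4]>=amin]
def ends(mask):
    p=np.argwhere(mask)[:,::-1].astype(float);c=p.mean(0)
    a=np.linalg.svd(p-c,full_matrices=False)[2][0];t=(p-c)@a
    return c+a*np.percentile(t,.5),c+a*np.percentile(t,99.5),c
E
python3 - <<'E'
from h import *
for n,roi in(("scene",(255,170,325,240)),("side",(310,170,380,235))):
    img=cv2.imread(f"pics/{n}0.png");i=arm.camera_info(n)
    m=brass(img);r=np.zeros_like(m);r[roi[1]:roi[3],roi[0]:roi[2]]=m[roi[1]:roi[3],roi[0]:roi[2]]
    for st,c,mk in comps(r,40):
        e=ends(mk);print(n,st,[(x,ray(x,i["intrinsics"],i["cam_to_world"],.096)) for x in e])
# rough other things at bench: can base, resistor base
i=arm.camera_info("side")
for nm,uv in(("can",(256,293)),("scr tip",(374,277)),("scr end",(387,218))): print(nm,ray(uv,i["intrinsics"],i["cam_to_world"],.01))
i=arm.camera_info("scene")
for nm,uv,z in(("can top",(311,260),.15),("res top",(203,168),.1),("scr tip",(349,234),.01),("scr end",(290,195),.01)): print(nm,ray(uv,i["intrinsics"],i["cam_to_world"],z))
E
```

```text
scene [264 179  45  52 625] [(array([267.0637, 181.2081]), array([ 0.5743, -0.1641,  0.096 ])), (array([306.0896, 225.7822]), array([ 0.6209, -0.0055,  0.096 ])), (array([287.2288, 204.24  ]), array([ 0.5993, -0.0789,  0.096 ]))]
side [316 179  51  48 647] [(array([362.1451, 180.5671]), array([ 0.5699, -0.1707,  0.096 ])), (array([321.9593, 223.5658]), array([0.6204, 0.0019, 0.096 ])), (array([342.1793, 201.9304]), array([ 0.5968, -0.0788,  0.096 ]))]
can [0.715  0.1084 0.01  ]
scr tip [0.5204 0.0263 0.01  ]
scr end [ 0.5128 -0.1754  0.01  ]
can top [0.716  0.0924 0.15  ]
res top [ 0.6395 -0.3064  0.1   ]
scr tip [0.5194 0.0316 0.01  ]
scr end [ 0.511 -0.158  0.01 ]
```

>>> carry_out(
  rows=[
    [[-0.02,-0.018,-0.002],[0,0,3],0.085],
    [[-0.06,-0.054,-0.005],[0,0,9],0.085],
    [[-0.105,-0.094,-0.01],[0,0,16],0.085],
    [[-0.15,-0.135,-0.02],[0,0,22.5],0.085],
    [[-0.195,-0.175,-0.02],[0,0,29.5],0.085],
    [[-0.24,-0.216,-0.02],[0,0,36],0.085],
    [[-0.285,-0.256,-0.02],[0,0,43],0.085],
    [[-0.33,-0.297,-0.02],[0,0,50],0.085],
    [[-0.375,-0.337,-0.02],[0,0,56.5],0.085],
    [[-0.42,-0.378,-0.02],[0,0,63],0.085],
    [[-0.465,-0.418,-0.02],[0,0,70],0.085],
    [[-0.51,-0.459,-0.02],[0,0,77],0.085],
    [[-0.55,-0.495,-0.02],[0,0,83],0.085],
    [[-0.58,-0.522,-0.02],[0,0,87.5],0.085],
    [[-0.597,-0.537,-0.02],[0,0,90],0.085],
    [[-0.597,-0.537,-0.02],[0,0,90],0.085],
    [[-0.597,-0.537,-0.02],[0,0,90],0.085],
    [[-0.597,-0.537,-0.02],[0,0,90],0.085],
  ],
)

```text
clock: 2.35
tcp_pos: [0.5979, -0.0768, 0.2514]
tcp_rot: [-3.141, -0.0, 1.297]
force: [0.8, -0.1, 0.7]
gripper_width: 0.085
```

Run:
```python
from h import *
s=arm.observe();img=arm.grab_frame("wrist");cv2.imwrite("pics/w1.png",img)
i=arm.camera_info("wrist");T=T_of(s)@i["hand_eye"]
print(s["tcp_pos"],s["tcp_rot"],s["joints"],s["force"])
for st,c,mk in comps(brass(img),80):
    print(st,c,[ray(x,i["intrinsics"],T,.097) for x in ends(mk)])
```

```text
[ 0.5979 -0.0768  0.2514] [-3.1413 -0.0001  1.2967] [-0.2268  0.444   1.3753  0.0001  1.3226  0.0472] [ 0.8298 -0.079   0.6721]
[367  19  20  24 427] [376.9344  30.2061] [array([0.6671, 0.0369, 0.097 ]), array([0.6624, 0.0245, 0.097 ]), array([0.6648, 0.0307, 0.097 ])]
[422  20  21  23 431] [432.0255  31.123 ] [array([0.7014, 0.027 , 0.097 ]), array([0.6942, 0.0147, 0.097 ]), array([0.6979, 0.021 , 0.097 ])]
[ 307   97   37  241 7050] [323.2827 215.8566] [array([ 0.6224, -0.001 ,  0.097 ]), array([ 0.5734, -0.1673,  0.097 ]), array([ 0.6004, -0.0758,  0.097 ])]
[418 137  13  14 141] [424.234  143.1702] [array([ 0.6817, -0.0417,  0.097 ]), array([ 0.6775, -0.0488,  0.097 ]), array([ 0.6796, -0.0453,  0.097 ])]
[    0   193   102   224 11860] [ 35.4961 334.6363] [array([ 0.3815, -0.009 ,  0.097 ]), array([ 0.3415, -0.1795,  0.097 ]), array([ 0.3584, -0.1076,  0.097 ])]
[392 253  12   9  82] [397.6829 256.9512] [array([ 0.641 , -0.1189,  0.097 ]), array([ 0.6481, -0.122 ,  0.097 ]), array([ 0.6447, -0.1205,  0.097 ])]
```

View pics/w1.png

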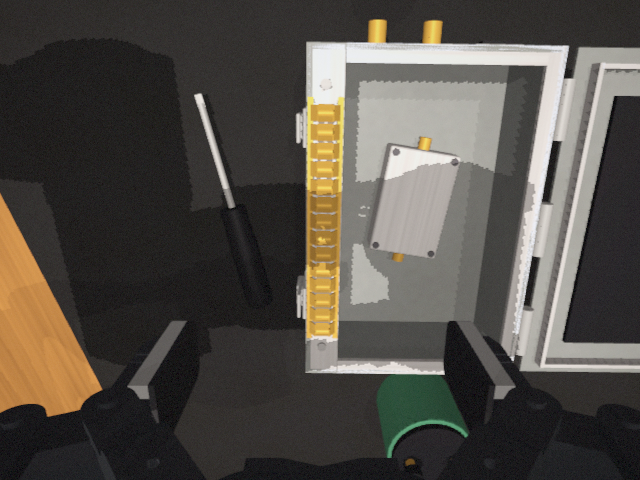

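Wrist view: the strip is clear between the open fingers, at columns 307-343 and rows 97-338, with the coaxial connectors at the top. Next I shut the gripper and go to a point left of spring 1, 15 mm above the crowns.

>>> carry_out(
  rows=[
    [[0.02,0.001,0],[0,0,0.3],0],
    [[0.05,0.002,0],[0,0,0.7],0],
    [[0.08,0.003,0.01],[0,0,0.7],0],
    [[0.098,0.0035,0.03],[0,0,0.7],0],
    [[0.098,0.0035,0.05],[0,0,0.7],0],
    [[0.098,0.0035,0.07],[0,0,0.7],0],
    [[0.098,0.0035,0.09],[0,0,0.7],0],
    [[0.098,0.0035,0.11],[0,0,0.7],0],
    [[0.098,0.0035,0.125],[0,0,0.7],0],
    [[0.098,0.0035,0.133],[0,0,0.7],0],
    [[0.098,0.0035,0.136],[0,0,0.7],0],
    [[0.098,0.0035,0.136],[0,0,0.7],0],
    [[0.098,0.0035,0.136],[0,0,0.7],0],
    [[0.098,0.0035,0.136],[0,0,0.7],0],
  ],
  force=20,
)

```text
clock: 4.15
tcp_pos: [0.6287, 0.0154, 0.1157]
tcp_rot: [3.141, -0.0, 1.283]
force: [0.6, -0.6, -1.4]
gripper_width: -0.0002
```

Run:
```python
from h import *
s=arm.observe();print(s["tcp_pos"],s["tcp_rot"],s["force"],s["gripper_width"])
w=arm.grab_frame("wrist");d=arm.grab_frame("side");f=[arm.observe()["force"]]
for _ in range(6): arm.grab_frame("side");f.append(arm.observe()["force"])
print(np.array(f)[:,2], np.mean(f,0))
i=arm.camera_info("side");M=np.linalg.inv(i["cam_to_world"])
p=i["intrinsics"]@(M@np.r_[s["tcp_pos"],1])[:3];print("tip px",p[:2]/p[2])
c=cv2.resize(d[150:250,280:400],None,fx=4.8,fy=4.8,interpolation=cv2.INTER_CUBIC)
c=cv2.copyMakeBorder(c,0,0,0,0,cv2.BORDER_CONSTANT)
w2=cv2.resize(w[200:480,180:460],(480,480))[:480]
h=max(c.shape[0],400);o=np.zeros((480,576+0,3),np.uint8);o[:c.shape[0],:576]=c
cv2.imwrite("pics/s2.png",o);cv2.imwrite("pics/w2.png",w)
```

```text
[0.6287 0.0154 0.1157] [ 3.1409 -0.0001  1.2828] [ 0.5556 -0.6184 -1.3569] -0.00021298252791513697
[-0.7104 -0.6987  1.0847  0.3687  0.3055 -0.2572  0.6669] [ 0.0829 -0.2241  0.1085]
tip px [315.815  217.7056]
```

View pics/s2.png

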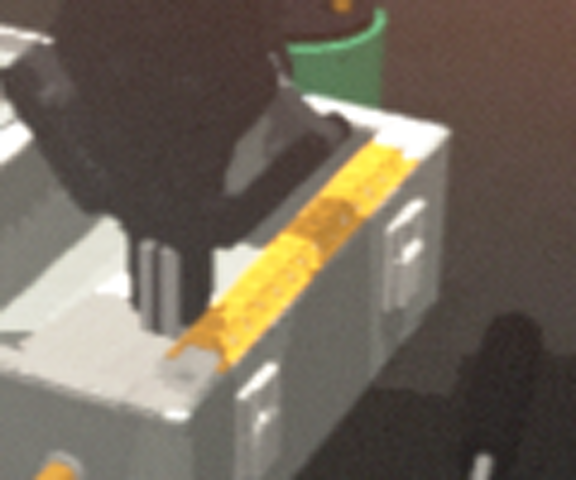

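View pics/w2.png

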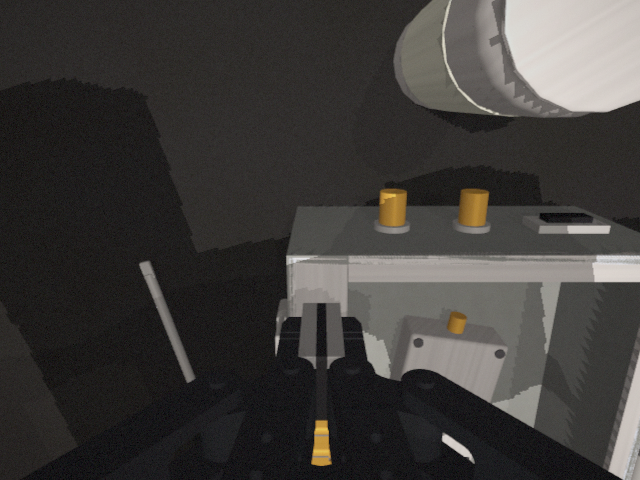

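Both views show the gripper shut and the tip over the bare rim just left of spring 1. In the side crop the tip is near (165,333), in line with the predicted (172,325). The force reading is noisy by about 0.7 N, so I'll average it.

>>> carry_out(
  rows=[
    [[0,-0.001,0.003],[0,0,0],0],
    [[0,-0.0015,0.008],[0,0,0],0],
    [[0,-0.0015,0.013],[0,0,0],0],
    [[0,-0.0015,0.017],[0,0,0],0],
    [[0,-0.0015,0.018],[0,0,0],0],
    [[0,-0.0015,0.018],[0,0,0],0],
  ],
)

```text
clock: 5.3
tcp_pos: [0.627, 0.0159, 0.0973]
tcp_rot: [-3.142, 0.0, 1.283]
force: [0.6, 0.2, 0.5]
gripper_width: 0.0001
```

```bash
cat > rd.py <<'E'
from h import *
P=[];F=[]
for _ in range(12):
    s=arm.observe();P.append(s["tcp_pos"]);F.append(s["force"]);arm.grab_frame("side")
P=np.array(P);m=P.mean(0);u=np.array([.2826,.9592]);d=m[:2]-[.6209,-.0063]
print(m,P.std(0),s["tcp_rot"],"F",np.mean(F,0),np.std(F,0),"t",s["clock"])
print("left of s1 mm",1e3*d@u,"toward back mm",1e3*d@[.9592,-.2826])
E
python3 rd.py
```

```text
[0.6271 0.0159 0.0974] [0.     0.     0.0001] [ 3.1415 -0.0001  1.2828] F [-0.26    0.0702  0.0332] [0.5222 0.369  0.4114] t 5.85
left of s1 mm 23.009850624200276 toward back mm -0.34108127413485356
```

The tip sits 23.0 mm left of spring 1, on the strip line, at z = 97.4 mm. Next I slide onto springs 1 and 2 and check the force.

>>> carry_out(
  rows=[
    [[-0.002,0,0],[0,0,0],0],
    [[-0.005,0,0],[0,0,0],0],
    [[-0.008,0,0],[0,0,0],0],
    [[-0.011,0,0],[0,0,0],0],
    [[-0.014,0,0],[0,0,0],0],
    [[-0.017,0,0],[0,0,0],0],
    [[-0.02,0,0],[0,0,0],0],
    [[-0.023,0,0],[0,0,0],0],
    [[-0.026,0,0],[0,0,0],0],
    [[-0.029,0,0],[0,0,0],0],
    [[-0.029,0,0],[0,0,0],0],
  ],
)

```text
clock: 7.28
tcp_pos: [0.6188, -0.0122, 0.0973]
tcp_rot: [3.142, 0.0, 1.283]
force: [0.4, -0.8, 1.4]
gripper_width: 0.0001
```

```bash
python3 rd.py
```

```text
[ 0.6188 -0.012   0.0973] [0.     0.0001 0.    ] [3.1416 0.     1.2828] F [ 0.2311 -0.447   1.8491] [0.3387 0.3894 0.4316] t 7.825
left of s1 mm -6.04389482824898 toward back mm -0.4123247608546718
```

The vertical force is 1.85 N over two springs, which means a dip of about 2.0 mm each. I'll go 0.4 mm lower and continue the pass.

>>> carry_out(
  rows=[
    [[-0.002,0,0.0002],[0,0,0],0],
    [[-0.005,0,0.0004],[0,0,0],0],
    [[-0.008,0,0.0004],[0,0,0],0],
    [[-0.011,0,0.0004],[0,0,0],0],
    [[-0.014,0,0.0004],[0,0,0],0],
    [[-0.017,0,0.0004],[0,0,0],0],
    [[-0.02,0,0.0004],[0,0,0],0],
    [[-0.023,0,0.0004],[0,0,0],0],
    [[-0.026,0,0.0004],[0,0,0],0],
    [[-0.029,0,0.0004],[0,0,0],0],
    [[-0.032,0,0.0004],[0,0,0],0],
    [[-0.035,0,0.0004],[0,0,0],0],
    [[-0.038,0,0.0004],[0,0,0],0],
    [[-0.041,0,0.0004],[0,0,0],0],
    [[-0.044,0,0.0004],[0,0,0],0],
    [[-0.047,0,0.0004],[0,0,0],0],
    [[-0.05,0,0.0004],[0,0,0],0],
  ],
)

```text
clock: 10.0
tcp_pos: [0.6046, -0.06, 0.0969]
tcp_rot: [3.142, -0.0, 1.283]
force: [0.8, 2.5, 2.8]
gripper_width: 0.0003
```

```bash
python3 rd.py
python3 - <<'E'
from h import *
d=arm.grab_frame("side");cv2.imwrite("pics/s3.png",cv2.resize(d[140:260,270:410],None,fx=4.8,fy=4.8,interpolation=cv2.INTER_CUBIC))
E
```

```text
[ 0.6045 -0.06    0.0969] [0.0001 0.0001 0.    ] [3.1416 0.     1.2829] F [ 0.1332 -0.0571  2.173 ] [0.3693 1.0288 0.4199] t 10.55
left of s1 mm -56.11896158371399 toward back mm -0.5182247946472116
```

View pics/s3.png

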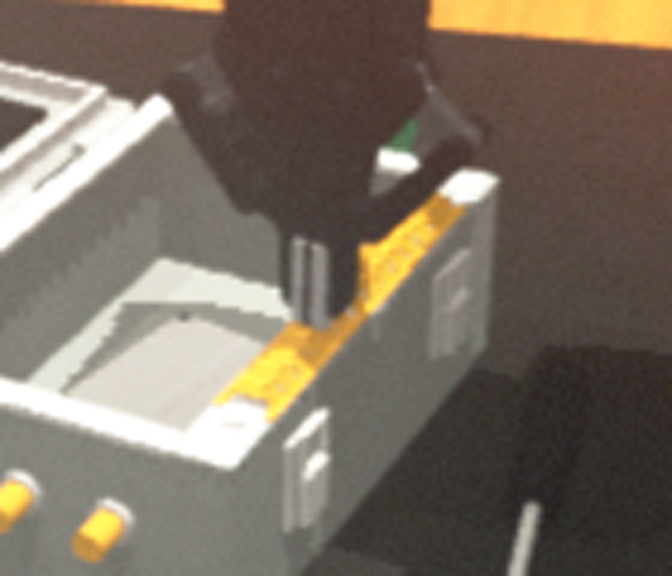

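The tip is on the strip at about (325,315), the box looks unmoved, and 2.17 N means a dip of about 2.5 mm. Continuing.

>>> carry_out(
  rows=[
    [[-0.002,0,0],[0,0,0],0],
    [[-0.005,0,0],[0,0,0],0],
    [[-0.008,0,0],[0,0,0],0],
    [[-0.011,0,0],[0,0,0],0],
    [[-0.014,0,0],[0,0,0],0],
    [[-0.017,0,0],[0,0,0],0],
    [[-0.02,0,0],[0,0,0],0],
    [[-0.023,0,0],[0,0,0],0],
    [[-0.026,0,0],[0,0,0],0],
    [[-0.029,0,0],[0,0,0],0],
    [[-0.032,0,0],[0,0,0],0],
    [[-0.035,0,0],[0,0,0],0],
    [[-0.038,0,0],[0,0,0],0],
    [[-0.041,0,0],[0,0,0],0],
    [[-0.044,0,0],[0,0,0],0],
    [[-0.047,0,0],[0,0,0],0],
    [[-0.05,0,0],[0,0,0],0],
  ],
)

```text
clock: 12.78
tcp_pos: [0.5903, -0.1079, 0.0969]
tcp_rot: [-3.142, -0.0, 1.283]
force: [0.2, 1.0, 3.2]
gripper_width: 0.0
```

```bash
python3 rd.py
```

```text
[ 0.5903 -0.1079  0.0969] [0.0001 0.0001 0.    ] [3.1415 0.     1.2828] F [-0.2503 -0.4531  2.5104] [0.4118 0.7927 0.5714] t 13.325
left of s1 mm -106.11966759720774 toward back mm -0.5858412473012697
```

>>> carry_out(
  rows=[
    [[-0.003,0,-0.0001],[0,0,0],0],
    [[-0.007,0,-0.0002],[0,0,0],0],
    [[-0.011,0,-0.0002],[0,0,0],0],
    [[-0.015,0,-0.0002],[0,0,0],0],
    [[-0.019,0,-0.0002],[0,0,0],0],
    [[-0.023,0,-0.0002],[0,0,0],0],
    [[-0.027,0,-0.0002],[0,0,0],0],
    [[-0.031,0,-0.0002],[0,0,0],0],
    [[-0.035,0,-0.0002],[0,0,0],0],
    [[-0.039,0,-0.0002],[0,0,0],0],
    [[-0.043,0,-0.0002],[0,0,0],0],
    [[-0.047,0,-0.0002],[0,0,0],0],
    [[-0.051,0,-0.0002],[0,0,0],0],
    [[-0.055,0,-0.0002],[0,0,0],0],
    [[-0.06,0,-0.0002],[0,0,0],0],
    [[-0.065,0,-0.0002],[0,0,0],0],
    [[-0.07,0,-0.0002],[0,0,0],0],
    [[-0.075,0,-0.0002],[0,0,0],0],
    [[-0.08,0,-0.0002],[0,0,0],0],
    [[-0.082,0,-0.0002],[0,0,0],0],
  ],
)

```text
clock: 15.88
tcp_pos: [0.567, -0.1868, 0.097]
tcp_rot: [-3.142, 0.0, 1.283]
force: [-0.1, 0.0, 0.4]
gripper_width: 0.0
```

```bash
python3 rd.py
```

```text
[ 0.5671 -0.1864  0.0971] [0.0001 0.0002 0.    ] [-3.1416 -0.      1.2829] F [-0.0232 -0.0972  0.0086] [0.3333 0.3836 0.4497] t 16.425
left of s1 mm -188.0009665929563 toward back mm -0.7299389745364604
```

The tip is past spring 14 and the force is back to zero. Now I lift straight up and back off.

>>> carry_out(
  rows=[
    [[0,0,-0.005],[0,0,0],0],
    [[0,0,-0.015],[0,0,0],0],
    [[0,0,-0.035],[0,0,0],0],
    [[0,0,-0.06],[0,0,0],0],
    [[0,0,-0.09],[0,0,0],0],
    [[0,0,-0.12],[0,0,0],0],
    [[0.03,-0.01,-0.15],[0,0,0],0],
    [[0.06,-0.03,-0.16],[0,0,0],0],
    [[0.09,-0.05,-0.16],[0,0,0],0],
    [[0.1,-0.06,-0.16],[0,0,0],0],
    [[0.1,-0.06,-0.16],[0,0,0],0],
    [[0.1,-0.06,-0.16],[0,0,0],0],
  ],
)

```text
clock: 17.98
tcp_pos: [0.5384, -0.0744, 0.2572]
tcp_rot: [3.141, 0.0, 1.282]
force: [0.1, -0.6, -0.1]
gripper_width: -0.0001
```

Run:
```python
from h import *
s=arm.observe();img=arm.grab_frame("wrist");cv2.imwrite("pics/w4.png",img)
i=arm.camera_info("wrist");T=T_of(s)@i["hand_eye"];print(s["tcp_pos"],s["force"])
for st,c,mk in comps(brass(img),200):
    print(st,[ray(x,i["intrinsics"],T,.097) for x in ends(mk)])
for n in("scene","side"):
    d=arm.grab_frame(n);cv2.imwrite(f"pics/{n}4.png",d)
    i=arm.camera_info(n)
a=cv2.imread("pics/side0.png");b=cv2.imread("pics/side4.png")
cv2.imwrite("pics/cmp.png",np.hstack([cv2.resize(x[120:310,160:410],(400,304)) for x in(a,b)]))
```

```text
[ 0.5384 -0.0744  0.2572] [ 0.0968 -0.6445 -0.1072]
[444   0  20  18 343] [array([0.6502, 0.0301, 0.097 ]), array([0.6638, 0.032 , 0.097 ]), array([0.657 , 0.0311, 0.097 ])]
[499   0  21  18 350] [array([0.6835, 0.0204, 0.097 ]), array([0.6974, 0.0222, 0.097 ]), array([0.6903, 0.0213, 0.097 ])]
[    0    51   167   429 36408] [array([0.3752, 0.0723, 0.097 ]), array([ 0.2686, -0.2308,  0.097 ]), array([ 0.318 , -0.0904,  0.097 ])]
[ 380   74   48  244 7208] [array([ 0.6214, -0.0004,  0.097 ]), array([ 0.5723, -0.1672,  0.097 ]), array([ 0.5994, -0.0753,  0.097 ])]
[169 440  24  23 205] [array([ 0.3723, -0.2375,  0.097 ]), array([ 0.3459, -0.2511,  0.097 ]), array([ 0.3604, -0.2436,  0.097 ])]
```

View pics/w4.png

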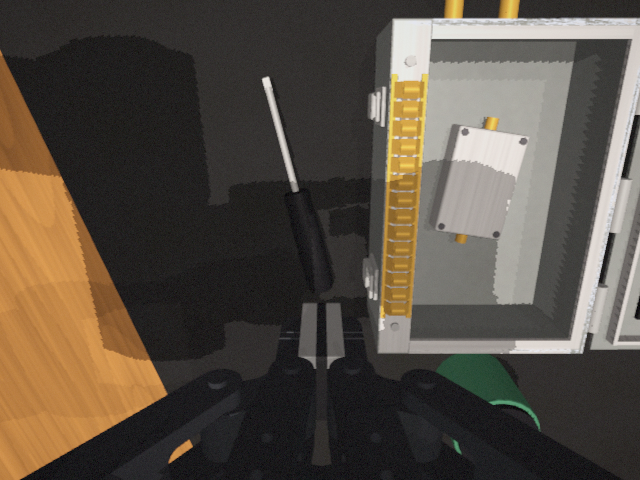

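View pics/cmp.png

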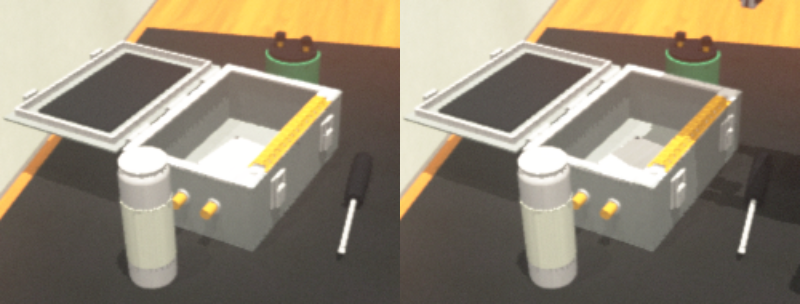

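All 14 springs (rows 74-317, columns 380-428) look even and upright. The before and after side views match, the strip ends are within 1 mm of their first measurement, and the hand is clear. I'm handing the job in.

```bash
python3 -c "
from plant import arm
print(arm.sign_off())"
```

```text
the job is handed in; nothing more can be done
None
```

I ran the shut fingertips along the whole strip from spring 1 to spring 14 in one left-to-right pass, then lifted the hand clear and handed the job in at about 18 s.

- **Pass:** The tip stayed on the springs throughout. I stopped it briefly three times to check the force, and trimmed the height by 0.2 to 0.4 mm twice. It stayed within 1 mm of the strip line at z of about 97 mm.
- **Dip:** The mean vertical force with two springs under the tip was 1.85, 2.17 and 2.51 N. That means dips of about 2.0, 2.5 and 3.1 mm, and it fell back to zero past spring 14. Single readings scatter by about 0.4 to 0.6 N, so each dip is good to a few tenths of a millimetre. I checked only at springs 1–2, near 5–6 and near 9–10; the other dips were not measured separately.
- **After:** In the last wrist picture all 14 springs look even and upright. The strip ends measured within about 1 mm of before, and the side views before and after show nothing moved. The hand was about 16 cm above the springs.

No check failed or disagreed; the hand-in gives no verdict.

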